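Turn the chip brush over in its bench caddy so the bristles stand up

ROBOT

A 6-joint arm with a two-finger parallel gripper is mounted at the origin on a cart in front of the work surface, level with it; the furniture and walls round the work are solid. World frame = base frame: x ahead of the robot, y to its left, z up, the work surface at z = 0. Lengths are in m, angles in rad, forces in N, time in s.
With the tool pointing down it reaches from about 0.35 to 0.725 m from the base axis. Payload 4.3 kg.
Tool frame: the origin (TCP) lies at the very end of the fingers, on their centre line; the grasp point (between the pads) lies r.hold_point_z behind it (r.hold_point_z is the distance from the TCP to the grasp point, in m); z points along the fingers, y is the line along which they close (so a half turn about z gives the same grasp; the last joint's range is limited). The gripper opens to 85 mm and grips with 20 to 120 N. Pads are 22 mm wide; open, the fingers measure 114 mm over their backs; the gripper's body (76 mm by 85 mm) begins 54 mm behind the grasp point. The pads swing forward as they close: fully open they stand 13 mm farther back than shut.
Start: joints at [-1.263, 0.377, 0.081, 1.274, 0, 1.46], TCP at [0.233, -0.526, 0.231] pointing down, gripper open.
Joint ranges: [-2.72, 2.72], [-0.84, 1.66], [-1.02, 1.22], [-1.77, 2.12], [-1.37, 1.28], [-3.14, 3.14]. Speed limits (rad/s): [2.57, 2.57, 3.14, 3.14, 3.14, 3.14].

INTERFACE

Orientations are given as a unit quaternion [w, x, y, z].
In Python, from plant import r, planner, optics, job, telemetry gives the robot as it stands. Calls block until the motion is done:
- r.move_ptp(position, orientation): joint-space move of the TCP to a pose.
- r.line_to(position, attitude=None, max_speed=0.15, contact_N=None): straight line of the TCP; attitude=None keeps the orientation; max_speed is the mean speed in m/s. With contact_N (N) it stops when the force on the tool has changed by that much, and returns True; else False.
- r.goto_joints(angles): joint-space move.
- r.move_gripper(opening, f_grip=None): finger opening in m; f_grip is the grip in N (None keeps the last); returns when the fingers have stopped.
- r.sleep(seconds).
- planner.ik(position, orientation): joint angles nearest the present ones, or None.
- optics.capture(name): name is "scene" or "top"; returns (picture, depth): 420x560x3 uint8, blue, green, red; 420x560 float32, m along the optical axis (not along the pixel's ray), 0 where there is no reading.
- optics.camera_model(name): a dict with "fx", "fy", "cx", "cy" (pixels), "R" (3x3) and "t" (3): a world point X has camera coordinates R X + t. Camera axes: x right, y down, z forward; pixel columns grow to the right and rows downward; lengths in m; the calibration is good to about 2 mm. A picture is of the moment at which its call begins. camera_model takes no time and is no camera call.
A pose or a line that the arm cannot do raises r.PlanningError and nothing moves.
- job.hand_in(): hands the job in; it is judged then, once.
Trained networks look in the newest picture that a camera, given by its name, has taken for a name from the list of things; names that differ only in an ending like _2 or _b are one class to them, and where a whole thing is asked for, a point or a joint stands for the part that bears it (a point fixed in the world has none). Each returns a list of dicts, best first, with "score" (0 to 1); they miss things now and then, are a little off and sometimes report something else, mostly with a low value. They report only what shows in the picture. A call takes as long as a camera call.
- optics.spot_in(camera, thing): "rect" ([centre column, centre row, width, height] in pixels, round what is visible of it).
Readings, each from a call of its own:
- telemetry.current_time(): time.
- telemetry.current_joint_pos(): joint angles.
- telemetry.current_qd(): joint speeds.
- telemetry.current_joint_efforts(): joint torques, N m.
- telemetry.current_tcp_pos(): TCP position.
- telemetry.current_orientation(): TCP orientation.
- telemetry.current_ft_force(): force on the tool from outside, world axes, zero at the start.
- telemetry.current_ft_torque(): the same for the moment, N m.
- telemetry.current_finger_gap(): finger opening in m.
- telemetry.current_grasp_force(): force on a finger pad.
Only numpy, scipy, OpenCV 4.12 (cv2) and the standard library are available. Lean on these libraries where they do the work, as an engineer would, in place of code of your own. Each camera call takes 0.05 s, during which the arm holds its last target. There are 200 camera calls.

TASK

The chip brush was put away standing on its bristles in the brush pocket of the bench caddy, which bends them. Pull it right out, turn it end for end (laying it down on the bench to change your grip is fine) and put it back into the same pocket handle-down, so that the end of the handle stands on the pocket's floor and the bristles point up. Let go of it, and leave the marker, the tape roll, the wood block and the jar where they are.

Things in the scene. Friction and masses are not known exactly. Their poses are not given: they have to be found in the camera images.
- caddy: Grey sheet-steel bench caddy, screwed down, 84 x 216 mm, tray wall 26 mm high. Origin: centre of its underside on the bench; x across it, y along it (pointing roughly away from the robot). An upright brush pocket, rim 95 mm high, stands at y = -75 mm, the end nearer the robot; a square marker sleeve, rim 80 mm high, at y = +75 mm. Everything turns with the caddy's yaw.
- pocket_mouth (a point): Centre of the brush pocket's open mouth, level with the top of its rim, 95 mm above the bench. Inside, the pocket is 24 mm along x and 47 mm along y (axes as the caddy's, z up), straight-sided down to its floor; wall 3 mm, rim a 4 mm round bead.
- pocket_floor (a point): Centre of the pocket's inner floor, 91 mm straight below the mouth and 4 mm above the bench. The bench to the right of the caddy (towards world -y) is clear for 0.25 m, within reach, for laying the brush down.
- chip_brush: Rigid chip brush, 184 mm, about 60 g. Origin: mid-length, mid-width, on one broad face. y runs along it to the handle end, x across its width, z through its thickness (middle at 7 mm). Bristles y -92 to -30 mm: 39 wide, 13 thick. Ferrule -33 to +10: 34 wide, 14 thick. Wooden handle +10 to +92: 18 wide at most, 12 thick. Starts bristles-down in the pocket, width along the pocket's y.
- brush_butt (a point): Centre of the end face of the brush's handle (brush frame 0, +92, +7 mm). At the start it is the top, 93 mm above the pocket's rim; the top 11 mm of the ferrule also stands clear of the rim.
- brush_tip (a point): Centre of the ends of the bristles (brush frame 0, -92, +7 mm). At the start it stands on the pocket's floor.
- marker: Black marker, 131 mm long, 15 mm thick, standing loose in the caddy's square sleeve, 150 mm from the brush pocket; its top is 136 mm above the bench. A bystander. Origin on its side at mid-length; y is its long axis.
- tape_roll: Black tape roll, 68 mm across, 19 mm high, lying loose in the caddy's tray. A bystander. Origin: centre of its underside.
- wood_block: Wooden block 35 x 110 x 22 mm lying loose on the bench. A bystander. Origin: centre of its underside; long along y.
- garnet_jar: Dark red jar with a white lid, 70 mm across, 99 mm high, standing loose on the bench. A bystander. Origin: centre of its underside.

How it is judged:
By the outcome, as a careful person would: the job done as asked, in the order asked, and still so for the second after the job is handed in, with the robot touching nothing.
It also fails if it takes over 64 s, if anything falls off the work surface, if the arm or the gripper's body presses on something with over 40 N, if the wrist force passes 120 N, or if a joint passes its speed limit or range.

## Working session

There is one attempt and no reset: what is moved stays moved. The work goes in short steps, each a Python script; the robot and the scene stay as the last script left them, time stands still between calls to the robot, and variables do not carry over. Pictures are saved under pics/ and viewed, at most 10 in all, crops included, and the job is handed in when it is done.

```bash
mkdir -p pics; ls; python3 - <<'E'
from plant import r,planner,optics,job,telemetry
import cv2,numpy as np
for c in("scene","top"):
    p,d=optics.capture(c); cv2.imwrite(f"pics/{c}0.png",p); np.save(f"{c}0.npy",d)
    m=optics.camera_model(c); print(c,{k:np.round(v,4).tolist() for k,v in m.items()})
    for t in("chip_brush","caddy","marker","tape_roll","wood_block","garnet_jar"):
        print(t,[(np.round(x["rect"],1).tolist(),round(x["score"],2)) for x in optics.spot_in(c,t)[:2]])
print(r.hold_point_z,telemetry.current_time(),telemetry.current_orientation())
E
```

```text
pics
plant.py
scene {'fx': 498.107, 'fy': 498.107, 'cx': 272.3069, 'cy': 205.6885, 'R': [[0.8782, -0.4781, -0.0155], [-0.3588, -0.6369, -0.6824], [0.3164, 0.6048, -0.7308]], 't': [-0.3867, 0.4046, 0.6891]}
chip_brush [([309.8, 301.2, 14.8, 52.6], 0.87)]
caddy [([326.4, 309.9, 107.1, 126.3], 0.86), ([310.9, 300.9, 19.9, 54.0], 0.59)]
marker [([353.5, 248.3, 6.3, 25.7], 0.57)]
tape_roll [([333.5, 305.5, 35.7, 39.2], 0.56)]
wood_block [([200.0, 213.1, 33.6, 43.9], 0.76)]
garnet_jar [([252.4, 166.1, 36.9, 57.9], 0.59)]
top {'fx': 492.3535, 'fy': 492.3535, 'cx': 284.8852, 'cy': 211.8198, 'R': [[0.0227, -0.9997, 0.0046], [-0.9928, -0.023, -0.1177], [0.1178, -0.0019, -0.993]], 't': [0.1797, 0.5599, 0.9882]}
chip_brush [([391.4, 240.2, 25.0, 17.5], 0.71)]
caddy [([365.4, 210.8, 84.6, 113.6], 0.79)]
marker [([356.5, 171.1, 8.6, 17.1], 0.39)]
tape_roll [([366.6, 209.4, 35.9, 34.4], 0.7)]
wood_block [([209.4, 261.1, 55.6, 23.9], 0.71), ([366.2, 210.2, 80.5, 114.5], 0.6)]
garnet_jar [([195.2, 186.4, 42.5, 38.0], 0.72)]
0.0187 0.7 [9.93114917e-05 9.78254639e-01 2.07407451e-01 6.89823614e-06]
```

```bash
python3 - <<'E'
import cv2,numpy as np
a=cv2.imread("pics/scene0.png")[190:390,220:430]; b=cv2.imread("pics/top0.png")[130:300,290:460]
cv2.imwrite("pics/c0.png",np.hstack([cv2.resize(a,(400,380),interpolation=2),cv2.resize(b,(380,380),interpolation=2)]))
cv2.imwrite("pics/t0.png",cv2.imread("pics/top0.png"))
E
```

```text
(no output)
```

View pics/c0.png

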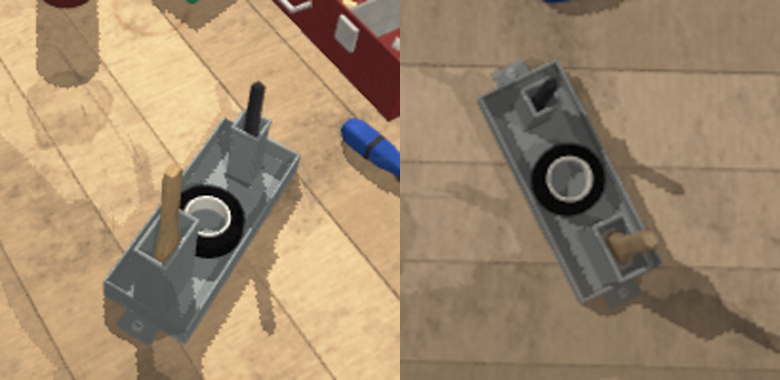

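View pics/top0.png

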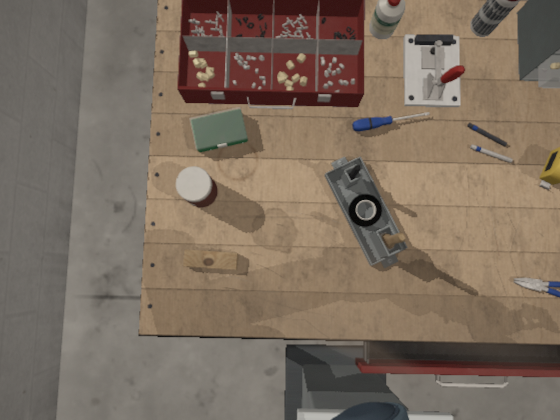

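The top view (up is world +x) shows the caddy around (365,212). Its pocket is at about (385,240), nearer the robot, with the brush handle rising from it to about (402,237). The marker is at (355,172) and the tape at (366,209). Next I'll measure them from depth.

```bash
cat > h.py <<'E'
import numpy as np,cv2
from plant import r,planner,optics,job,telemetry
from scipy.spatial.transform import Rotation as Ro
def cloud(cam,d):
    m=optics.camera_model(cam); v,u=np.nonzero(d>0); z=d[v,u]
    c=np.stack([(u-m["cx"])/m["fx"]*z,(v-m["cy"])/m["fy"]*z,z],1)
    return (c-np.array(m["t"]))@np.array(m["R"]),np.stack([u,v],1)
def quat(zdir,ydir):   # tool z, tool y (closing line)
    z=np.array(zdir,float);z/=np.linalg.norm(z);y=np.array(ydir,float);y-=z*(y@z);y/=np.linalg.norm(y)
    q=Ro.from_matrix(np.stack([np.cross(y,z),y,z],1)).as_quat(); return np.r_[q[3],q[:3]]
E
python3 - <<'E'
from h import *
for c in("scene","top"):
    P,uv=cloud(c,np.load(c+"0.npy"))
    b=P[(abs(P[:,2])<.01)];print(c,"bench z",np.median(b[:,2]))
    if c=="scene": k=(uv[:,0]>270)&(uv[:,0]<382)&(uv[:,1]>230)&(uv[:,1]<375)
    else: k=(uv[:,0]>322)&(uv[:,0]<410)&(uv[:,1]>150)&(uv[:,1]<272)
    P=P[k]
    def box(lo,hi,sel=None):
        s=P[(P[:,2]>lo)&(P[:,2]<hi)]
        if sel is not None: s=s[np.linalg.norm(s[:,:2]-sel,axis=1)<.06]
        print(lo,hi,len(s),np.round(s.mean(0),4), [np.round(x,4) for x in cv2.minAreaRect((s[:,:2]*1).astype(np.float32))])
        return s
    box(.02,.03)
    br=P[P[:,2]>.145]; 
    h=box(.145,.2); print("top",P[:,2].max())
    box(.086,.102,h[:,:2].mean(0))
    for z in np.arange(.1,.19,.01): 
        s=P[(P[:,2]>z)&(P[:,2]<z+.01)]; s=s[np.linalg.norm(s[:,:2]-h[:,:2].mean(0),axis=1)<.06]
        if len(s): print(round(z,3),len(s),np.round(s.mean(0),4),np.round(np.ptp(s,axis=0),3))
E
```

```text
scene bench z 8.806210479389009e-05
0.02 0.03 1400 [0.5589 0.0162 0.024 ] [array([0.565 , 0.0253]), array([0.2166, 0.0853]), np.float64(27.4157)]
0.145 0.2 225 [ 0.4968 -0.014   0.172 ] [array([ 0.4987, -0.0113]), array([0.0168, 0.0115]), np.float64(26.7309)]
top 0.18997858719294222
0.086 0.102 370 [ 0.4953 -0.0138  0.0932] [array([ 0.4983, -0.0095]), array([0.056 , 0.0319]), np.float64(27.4321)]
0.1 48 [ 0.4958 -0.015   0.1044] [0.018 0.01  0.01 ]
0.11 31 [ 0.496  -0.0151  0.1153] [0.014 0.007 0.008]
0.12 34 [ 0.4959 -0.015   0.1246] [0.014 0.008 0.009]
0.13 41 [ 0.496  -0.0148  0.1353] [0.016 0.009 0.009]
0.14 36 [ 0.496  -0.0153  0.1456] [0.015 0.01  0.009]
0.15 33 [ 0.4966 -0.0153  0.1551] [0.015 0.006 0.008]
0.16 39 [ 0.4963 -0.0153  0.1647] [0.017 0.007 0.009]
0.17 47 [ 0.4958 -0.0149  0.1753] [0.016 0.01  0.01 ]
0.18 85 [ 0.4979 -0.012   0.1859] [0.016 0.013 0.01 ]
top bench z 0.0008014674592255298
0.02 0.03 1081 [0.5669 0.0272 0.0244] [array([0.5652, 0.0244]), array([0.2156, 0.0854]), np.float64(27.3129)]
0.145 0.2 107 [ 0.4982 -0.0086  0.1767] [array([ 0.4985, -0.0101]), array([0.0173, 0.011 ]), np.float64(24.3278)]
top 0.1914667263494688
0.086 0.102 214 [ 0.498  -0.0082  0.0941] [array([ 0.4985, -0.0099]), array([0.0547, 0.0322]), np.float64(26.2296)]
0.1 18 [ 0.4971 -0.0081  0.1045] [0.018 0.027 0.009]
0.11 10 [ 0.4969 -0.0069  0.115 ] [0.015 0.007 0.009]
0.12 10 [ 0.4972 -0.0061  0.1247] [0.013 0.007 0.009]
0.13 11 [ 0.4967 -0.0065  0.135 ] [0.013 0.006 0.009]
0.14 10 [ 0.4987 -0.0057  0.1449] [0.014 0.006 0.009]
0.15 15 [ 0.4971 -0.0067  0.1546] [0.017 0.007 0.009]
0.16 10 [ 0.4969 -0.0067  0.1658] [0.014 0.01  0.006]
0.17 17 [ 0.497  -0.0066  0.1761] [0.014 0.011 0.009]
0.18 56 [ 0.4988 -0.0101  0.1864] [0.016 0.014 0.009]
```

```bash
cat >> h.py <<'E'
A=np.deg2rad(27.35); YV=np.array([np.cos(A),np.sin(A),0]); XV=np.array([np.sin(A),-np.cos(A),0])
C=np.array([.5651,.0249,0])-.075*YV     # pocket centre
H=r.hold_point_z
QA,QB=quat(YV,XV),quat(YV,-XV)
def tcp(hold): return np.array(hold)+H*YV
E
python3 - <<'E'
from h import *
print(C,telemetry.current_joint_pos())
for n,q in(("A",QA),("B",QB)):
  for back in(0,.06,.1):
    for z in(.113,.12,.25,.32): 
      s=planner.ik(tcp(C-back*YV+[0,0,z]),q); print(n,back,z,None if s is None else np.round(s,2))
E
```

```text
[ 0.49848375 -0.00955686  0.        ] [-1.26327504e+00  3.77251228e-01  8.10406922e-02  1.27438677e+00
 -5.82249875e-06  1.46046954e+00]
A 0 0.113 None
A 0 0.12 None
A 0 0.25 None
A 0 0.32 None
A 0.06 0.113 None
A 0.06 0.12 None
A 0.06 0.25 None
A 0.06 0.32 None
A 0.1 0.113 None
A 0.1 0.12 None
A 0.1 0.25 None
A 0.1 0.32 None
B 0 0.113 None
B 0 0.12 None
B 0 0.25 None
B 0 0.32 None
B 0.06 0.113 None
B 0.06 0.12 None
B 0.06 0.25 None
B 0.06 0.32 None
B 0.1 0.113 None
B 0.1 0.12 None
B 0.1 0.25 None
B 0.1 0.32 None
```

```bash
python3 - <<'E'
from h import *
def f(pos,yaw,p,s=1):
    d=np.array([np.cos(yaw),np.sin(yaw),0]);n=np.array([-d[1],d[0],0])*s
    t=d*np.cos(p)-np.array([0,0,np.sin(p)])
    return planner.ik(np.array(pos)+H*t,quat(t,n))
D=np.deg2rad
for z in(.12,.25):
  print("pocket z",z,"cols pitch -30..90 step 10")
  for k,nm in enumerate(("+yv","xv(right)","-yv","-xv(left)")):
    yaw=A+[0,-np.pi/2,np.pi,np.pi/2][k]
    print(nm,["".join("X" if f([*C[:2],z],yaw,D(p),s) is not None else "." for p in range(-30,91,10)) for s in(1,-1)])
print("horizontal tool: max reach scan, z=.12/.25, radial")
for x in np.arange(.5,.95,.05): print(round(x,2),[("X" if f([x,0,z],0,p) is not None else ".") for z in(.12,.25,.35) for p in(0,.3,.6)])
E
```

```text
pocket z 0.12 cols pitch -30..90 step 10
+yv ['........XXXXX', '........XXXXX']
xv(right) ['.....XXXXXXXX', '.....XXXXXXXX']
-yv ['.......XXXXXX', '.......XXXXXX']
-xv(left) ['.....XXXXXXXX', '.....XXXXXXXX']
pocket z 0.25 cols pitch -30..90 step 10
+yv ['.......XXXXXX', '.......XXXXXX']
xv(right) ['.....XXXXXXXX', '.....XXXXXXXX']
-yv ['........XXXXX', '........XXXXX']
-xv(left) ['......XXXXXXX', '......XXXXXXX']
horizontal tool: max reach scan, z=.12/.25, radial
0.5 ['.', '.', '.', '.', '.', '.', '.', '.', 'X']
0.55 ['.', '.', '.', '.', '.', '.', '.', '.', 'X']
0.6 ['.', '.', '.', '.', '.', '.', '.', '.', 'X']
0.65 ['.', '.', '.', '.', '.', 'X', '.', '.', 'X']
0.7 ['.', '.', 'X', '.', '.', 'X', '.', 'X', 'X']
0.75 ['.', '.', 'X', '.', 'X', 'X', '.', 'X', 'X']
0.8 ['.', 'X', 'X', 'X', 'X', 'X', 'X', 'X', 'X']
0.85 ['.', 'X', 'X', 'X', 'X', 'X', 'X', 'X', 'X']
0.9 ['X', 'X', 'X', 'X', 'X', 'X', 'X', 'X', 'X']
```

```bash
cat >> h.py <<'E'
Z=np.array([0,0,1.]); D=np.deg2rad
def pose(pt,b,t,s,off):   # pt: gripped point, tool z t, closing dir s*(t x b) ; off: distance pt->TCP along t
    return np.array(pt)+off*t, quat(t,s*np.cross(t,b))
def unit(a): return np.array([np.cos(a),np.sin(a),0])
def pocket_t(side,p): return side*XV*np.cos(p)-Z*np.sin(p)
E
python3 - <<'E'
from h import *
rng=[-2.72,2.72]
def ik(*a): 
    return planner.ik(*pose(*a))
for side in(-1,1):
  for p in(25,30,35,40,45):
    t=pocket_t(side,D(p)); pk={}
    for s in(1,-1):
      qs=[ik([*C[:2],z],-Z,t,s,.008) for z in(.112,.14,.19,.245)]
      pk[s]=[None if q is None else np.round(q[[0,4,5]],2).tolist() for q in qs]
    print("side",side,p,pk)
for p in (25,35,45):
  for xy in((.42,-.2),(.5,-.2),(.45,-.25)):
    o=[]
    for yaw in range(0,360,30):
      b=unit(D(yaw)); g1=b*np.sin(D(p))-Z*np.cos(D(p)); g2=-b*np.sin(D(p))-Z*np.cos(D(p))
      h=-b
      ok=[all(ik(np.array([*xy,z])+h*.05,b,g1,s,.008) is not None for z in(.01,.1)) for s in(1,-1)]+[all(ik(np.array([*xy,z])-h*.02,b,g2,s,.008) is not None for z in(.01,.1)) for s in(1,-1)]
      o.append((yaw,"".join("X" if k else "." for k in ok)))
    print(p,xy,o)
E
```

```text
side -1 25 {1: [[-0.48, 0.55, -2.85], [-0.48, 0.55, -2.85], [-0.48, 0.55, -2.85], None], -1: [[-0.48, 0.55, 0.29], [-0.48, 0.55, 0.29], [-0.48, 0.55, 0.29], None]}
side -1 30 {1: [[-0.47, 0.53, -2.8], [-0.47, 0.53, -2.8], [-0.47, 0.53, -2.8], [-0.47, 0.53, -2.8]], -1: [[-0.47, 0.53, 0.35], [-0.47, 0.53, 0.35], [-0.47, 0.53, 0.35], [-0.47, 0.53, 0.35]]}
side -1 35 {1: [[-0.46, 0.51, -2.74], [-0.46, 0.51, -2.74], [-0.46, 0.51, -2.74], [-0.46, 0.51, -2.74]], -1: [[-0.46, 0.51, 0.4], [-0.46, 0.51, 0.4], [-0.46, 0.51, 0.4], [-0.46, 0.51, 0.4]]}
side -1 40 {1: [[-0.44, 0.48, -2.68], [-0.44, 0.48, -2.68], [-0.44, 0.48, -2.68], [-0.44, 0.48, -2.68]], -1: [[-0.44, 0.48, 0.46], [-0.44, 0.48, 0.46], [-0.44, 0.48, 0.46], [-0.44, 0.48, 0.46]]}
side -1 45 {1: [[-0.42, 0.45, -2.63], [-0.42, 0.45, -2.63], [-0.42, 0.45, -2.63], [-0.42, 0.45, -2.63]], -1: [[-0.42, 0.45, 0.51], [-0.42, 0.45, 0.51], [-0.42, 0.45, 0.51], [-0.42, 0.45, 0.51]]}
side 1 25 {1: [[0.42, -1.13, 1.43], [0.42, -1.13, 1.43], [0.42, -1.13, 1.43], [0.42, -1.13, 1.43]], -1: [[0.42, -1.13, -1.71], [0.42, -1.13, -1.71], [0.42, -1.13, -
[... 1829 characters left out ...]
X'), (120, 'XX..'), (150, 'XX..'), (180, 'XX..'), (210, 'XXXX'), (240, 'XXXX'), (270, 'XXXX'), (300, '..XX'), (330, '..XX')]
45 (0.42, -0.2) [(0, '..XX'), (30, 'XXXX'), (60, 'XXXX'), (90, 'XXXX'), (120, 'XX..'), (150, 'XX..'), (180, 'XX..'), (210, 'XXXX'), (240, 'XXXX'), (270, 'XXXX'), (300, '..XX'), (330, '..XX')]
45 (0.5, -0.2) [(0, '..XX'), (30, 'XXXX'), (60, 'XXXX'), (90, 'XXXX'), (120, 'XX..'), (150, '....'), (180, '....'), (210, 'XXXX'), (240, 'XXXX'), (270, 'XXXX'), (300, '..XX'), (330, '....')]
45 (0.45, -0.25) [(0, '..XX'), (30, 'XXXX'), (60, 'XXXX'), (90, 'XXXX'), (120, 'XX..'), (150, '....'), (180, 'XX..'), (210, 'XXXX'), (240, 'XXXX'), (270, 'XXXX'), (300, '..XX'), (330, '..XX')]
```

```bash
cat >> h.py <<'E'
P=D(30); TP=pocket_t(-1,P)
def go(pt,b,t,off,mode="ptp",**k):
    c=[]
    q0=telemetry.current_joint_pos()
    for s in(1,-1):
        p,q=pose(pt,b,t,s,off); j=planner.ik(p,q)
        if j is not None: c.append((np.abs(np.array(j)-q0).max(),s,p,q,j))
    if not c: raise SystemExit(f"no ik {pt}")
    _,s,p,q,j=min(c,key=lambda a:a[0]); 
    return r.move_ptp(p,q) if mode=="ptp" else r.line_to(p,q,**k)
def st(m): print(m,"t",round(telemetry.current_time(),1),"tcp",np.round(telemetry.current_tcp_pos(),4),"gap",round(telemetry.current_finger_gap(),4),"F",np.round(telemetry.current_ft_force(),1),"j",np.round(telemetry.current_joint_pos(),2))
E
python3 - <<'E'
from h import *
g=np.array([*C[:2],.14])
r.move_gripper(.05,40)
go(g-.1*TP,-Z,TP,.009); st("pre")
go(g,-Z,TP,.009,"line",max_speed=.08,contact_N=8) and print("contact!"); st("at")
p,d=optics.capture("scene"); cv2.imwrite("pics/g1.png",cv2.resize(p[200:380,200:440],(800,600),interpolation=2))
E
```

```text
no ik [ 0.53827111 -0.08647868  0.19      ]
```

```bash
python3 - <<'E'
from h import *
def ok(pt,b,t,off): return "".join("X" if planner.ik(*pose(pt,b,t,s,off)) is not None else "." for s in(1,-1))
g=np.array([*C[:2],.14])
for side in(-1,1):
 for p in(30,35,40,45,50):
  T=pocket_t(side,D(p)); S=-side*XV
  print(side,p,"back",[ok(g-k*T,-Z,T,.009) for k in(.03,.06,.1)],"lift+side",[ok(g+[0,0,.105]+k*S,-Z,T,.009) for k in(0,.05,.1,.15)],
   "final: back",[ok(np.array([*C[:2],.112])-k*T,Z,T,.007) for k in(0,.03,.06,.1)],
   "bench",[(y,ok([.47,-.29,.012],unit(D(y)),unit(D(y))*np.sin(D(p))-Z*np.cos(D(p)),.009),ok([.47,-.22,.012],unit(D(y)),-unit(D(y))*np.sin(D(p))-Z*np.cos(D(p)),.009)) for y in(60,90,120,270)])
E
```

```text
-1 30 back ['XX', 'XX', '..'] lift+side ['XX', '..', '..', '..'] final: back ['XX', 'XX', 'XX', '..'] bench [(60, 'XX', 'XX'), (90, 'XX', 'XX'), (120, 'XX', 'XX'), (270, 'XX', 'XX')]
-1 35 back ['XX', 'XX', '..'] lift+side ['XX', '..', '..', '..'] final: back ['XX', 'XX', 'XX', 'XX'] bench [(60, 'XX', 'XX'), (90, 'XX', 'XX'), (120, 'XX', 'XX'), (270, 'XX', 'XX')]
-1 40 back ['XX', 'XX', 'XX'] lift+side ['XX', 'XX', '..', '..'] final: back ['XX', 'XX', 'XX', 'XX'] bench [(60, 'XX', 'XX'), (90, 'XX', 'XX'), (120, 'XX', '..'), (270, 'XX', 'XX')]
-1 45 back ['XX', 'XX', 'XX'] lift+side ['XX', 'XX', 'XX', '..'] final: back ['XX', 'XX', 'XX', 'XX'] bench [(60, 'XX', 'XX'), (90, 'XX', 'XX'), (120, 'XX', '..'), (270, 'XX', 'XX')]
-1 50 back ['XX', 'XX', 'XX'] lift+side ['XX', 'XX', 'XX', '..'] final: back ['XX', 'XX', 'XX', 'XX'] bench [(60, 'XX', 'XX'), (90, 'XX', 'XX'), (120, 'XX', '..'), (270, 'XX', 'XX')]
1 30 back ['XX', 'XX', 'XX'] lift+side ['XX', 'XX', 'XX', 'XX'] final: back ['XX', 'XX', 'XX', 'XX'] bench [(60, 'XX', 'XX'), (90, 'XX', 'XX'), (120, 'XX', 'XX'), (270, 'XX', 'XX')]
1 35 back ['XX', 'XX', 'XX'] lift+side ['XX', 'XX', 'XX', 'XX'] final: back ['XX', 'XX', 'XX', 'XX'] bench [(60, 'XX', 'XX'), (90, 'XX', 'XX'), (120, 'XX', 'XX'), (270, 'XX', 'XX')]
1 40 back ['XX', 'XX', 'XX'] lift+side ['XX', 'XX', 'XX', 'XX'] final: back ['XX', 'XX', 'XX', 'XX'] bench [(60, 'XX', 'XX'), (90, 'XX', 'XX'), (120, 'XX', '..'), (270, 'XX', 'XX')]
1 45 back ['XX', 'XX', 'XX'] lift+side ['XX', 'XX', 'XX', 'XX'] final: back ['XX', 'XX', 'XX', 'XX'] bench [(60, 'XX', 'XX'), (90, 'XX', 'XX'), (120, 'XX', '..'), (270, 'XX', 'XX')]
1 50 back ['XX', 'XX', 'XX'] lift+side ['XX', 'XX', 'XX', 'XX'] final: back ['XX', 'XX', 'XX', 'XX'] bench [(60, 'XX', 'XX'), (90, 'XX', 'XX'), (120, 'XX', '..'), (270, 'XX', 'XX')]
```

```bash
sed -i 's/^P=D(30)/P=D(35)/' h.py; python3 - <<'E'
from h import *
g=np.array([*C[:2],.14])
r.move_gripper(.05,40)
go(g-.06*TP,-Z,TP,.009); st("pre")
go(g,-Z,TP,.009,"line",max_speed=.08,contact_N=8) and print("contact!"); st("at")
p,d=optics.capture("scene"); cv2.imwrite("pics/g1.png",cv2.resize(p[200:380,200:440],(800,600),interpolation=2))
E
```

```text
pre t 3.4 tcp [ 0.5177 -0.0477  0.1696] gap 0.0501 F [-0.2  0.   0.3] j [-0.5   0.99  0.55  2.    0.48  0.37]
at t 4.2 tcp [ 0.4953 -0.0034  0.1351] gap 0.0501 F [ 0.7 -0.3  0.3] j [-0.46  0.92  0.32  1.83  0.51  0.4 ]
```

View pics/g1.png

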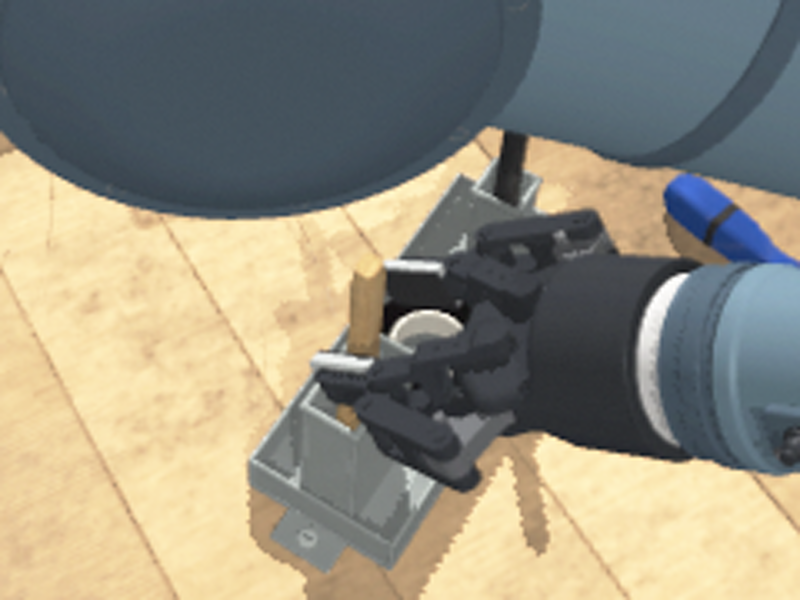

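The handle (crop pixel 367,310) sits between the two pads, with the fingertips just past it. I'll close and pull it out next.

```bash
cat >> h.py <<'E'
B=np.array([0,-1.,0]); G1=B*np.sin(P)-Z*np.cos(P); G2=-B*np.sin(P)-Z*np.cos(P); BC=np.array([.47,-.24,0])
E
python3 - <<'E'
from h import *
r.move_gripper(0,50); st("closed"); print(telemetry.current_grasp_force())
p=telemetry.current_tcp_pos()
r.line_to(np.array(p)+[0,0,.107],max_speed=.1); st("lifted")
q,d=optics.capture("scene"); cv2.imwrite("pics/l1.png",q)
g=BC-B*.044   # gripped point (brush y=+44)
for z in(.22,.06,.016): print([planner.ik(*pose(g+Z*z,B,G1,s,.009)) is not None for s in(1,-1)])
E
```

```text
closed t 4.7 tcp [ 0.4952 -0.0031  0.135 ] gap 0.0157 F [ 0.2 -0.6  1.4] j [-0.46  0.92  0.32  1.82  0.51  0.4 ]
50.03239329904318
lifted t 5.9 tcp [ 0.495  -0.0031  0.2414] gap 0.0155 F [ 0.5  0.1 -1. ] j [-0.46  0.85  0.45  2.03  0.51  0.4 ]
[True, True]
[True, True]
[True, True]
```

View pics/l1.png

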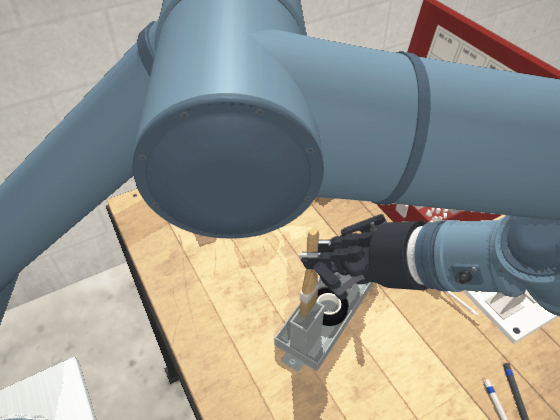

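The brush hangs in the gripper at (312,245), with the bristle ends (about 310,295) just above the pocket rim. Now I'll swing it to the right and lay it down.

```bash
python3 - <<'E'
from h import *
g=BC-B*.044
try: go(g+Z*.27,B,G1,.009,"line",max_speed=.15); print("line")
except r.PlanningError as e:
    print(e); go(g+Z*.27,B,G1,.009)
st("high")
go(g+Z*.05,B,G1,.009,"line",max_speed=.15); st("low")
print(go(g+Z*.012,B,G1,.009,"line",max_speed=.03,contact_N=4)); st("down")
p,d=optics.capture("scene"); cv2.imwrite("pics/d1.png",p)
E
```

```text
line
high t 7.8 tcp [ 0.4702 -0.2013  0.263 ] gap 0.0157 F [-0.  -0.4 -0.5] j [-0.18  0.14 -0.3   1.   -0.6   1.35]
low t 9.4 tcp [ 0.4707 -0.2013  0.0434] gap 0.0156 F [ 0.   1.3 -0.7] j [-0.18  0.38 -0.64  0.43 -0.6   1.35]
True
down t 10.6 tcp [ 0.4698 -0.2012  0.0047] gap 0.0157 F [0.5 1.5 4.3] j [-0.18  0.45 -0.67  0.33 -0.6   1.35]
```

View pics/d1.png

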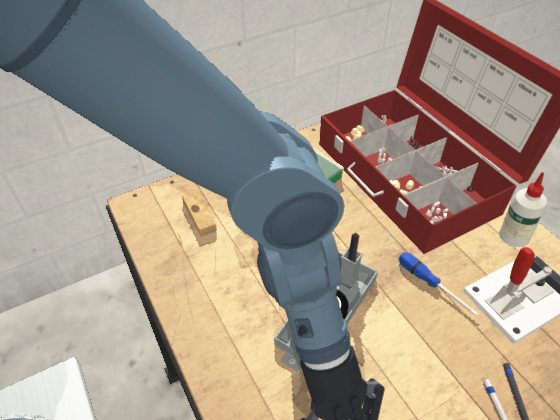

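The wrist hides the brush in this view. Contact came at TCP z≈5 mm, which fits the bench. I'll release, back off and measure.

```bash
python3 - <<'E'
from h import *
r.move_gripper(.05)
go(BC-B*.02+Z*.26,B,G2,.02,"line",max_speed=.2) if False else r.line_to(np.array(telemetry.current_tcp_pos())-.08*G1,max_speed=.15)
r.goto_joints([-.9,0.1,-.3,1.2,0,1.35]) ; st("away")
for c in("top","scene"):
    p,d=optics.capture(c); cv2.imwrite(f"pics/b_{c}.png",p); np.save(f"b_{c}.npy",d)
    det=optics.spot_in(c,"chip_brush")[:2]; print(c,[(np.round(x["rect"],1),round(x["score"],2)) for x in det])
    X,uv=cloud(c,d); k=(X[:,2]>.0045)&(X[:,2]<.03)&(abs(X[:,0]-.47)<.12)&(X[:,1]<-.1)&(X[:,1]>-.38)
    s=X[k]; print(len(s)); 
    if len(s)>20: print([np.round(a,4) for a in cv2.minAreaRect(s[:,:2].astype(np.float32))],s[:,2].max(),np.percentile(s[:,2],50))
E
```

```text
away t 12.8 tcp [ 0.3094 -0.2876  0.2228] gap 0.0501 F [-0.4  0.5 -0.6] j [-0.9   0.1  -0.3   1.2  -0.    1.35]
top [(array([488.8, 259.8,  81.5,  19.6]), 0.92)]
1826
[array([ 0.47  , -0.2401]), array([0.2397, 0.2793]), np.float64(0.2411)] 0.019457151220158276 0.01207972395293324
scene []
0
```

View pics/b_top.png

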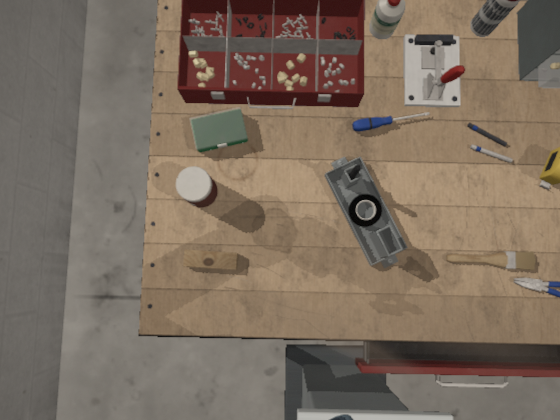

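The brush lies flat on the bench. Its butt is near (447,258), the ferrule near (511,260) and the bristle ends near (536,261), and the caddy and bystanders look undisturbed. I'll fit its axis from colour and depth in that rectangle.

```bash
python3 - <<'E'
from h import *
d=np.load("b_top.npy"); X,uv=cloud("top",d)
k=(uv[:,0]>440)&(uv[:,0]<545)&(uv[:,1]>240)&(uv[:,1]<280)
X,uv=X[k],uv[k]; bench=np.median(X[(uv[:,1]<246)][:,2]); print("bench",bench)
s=X[X[:,2]>bench+.007]; m=np.zeros((420,560),np.uint8)
u2=uv[X[:,2]>bench+.007]; m[u2[:,1],u2[:,0]]=1
n,l,stt,_=cv2.connectedComponentsWithStats(m); j=1+np.argmax(stt[1:,4]); sel=l[u2[:,1],u2[:,0]]==j; s=s[sel]
print(stt[j],[np.round(a,4) for a in cv2.minAreaRect(s[:,:2].astype(np.float32))])
for y in np.arange(s[:,1].min(),s[:,1].max(),.012):
    q=s[(s[:,1]>=y)&(s[:,1]<y+.012)]; print(round(y+.006,3),"x mid",np.round((q[:,0].min()+q[:,0].max())/2,4),"w",round(np.ptp(q[:,0]),4),"z",round(np.median(q[:,2])-bench,4))
print(s[:,1].min(),s[:,1].max())
E
```

```text
bench 0.0004938500802079539
[ 447  251   88   19 1046] [array([ 0.4666, -0.241 ]), array([0.0376, 0.1839]), np.float64(1.1922)]
-0.327 x mid 0.4684 w 0.0377 z 0.0132
-0.315 x mid 0.4683 w 0.0376 z 0.013
-0.303 x mid 0.4679 w 0.0337 z 0.0133
-0.291 x mid 0.4686 w 0.0355 z 0.0131
-0.279 x mid 0.4684 w 0.0355 z 0.014
-0.267 x mid 0.4692 w 0.0334 z 0.0136
-0.255 x mid 0.469 w 0.0294 z 0.0131
-0.243 x mid 0.4698 w 0.0231 z 0.0129
-0.231 x mid 0.4695 w 0.0189 z 0.0117
-0.219 x mid 0.4691 w 0.0147 z 0.012
-0.207 x mid 0.4688 w 0.0147 z 0.0119
-0.195 x mid 0.4706 w 0.0149 z 0.0118
-0.183 x mid 0.4704 w 0.0149 z 0.0114
-0.171 x mid 0.4701 w 0.0148 z 0.0113
-0.159 x mid 0.4698 w 0.0148 z 0.0108
-0.147 x mid 0.4707 w 0.0126 z 0.0109
-0.33298315387166905 -0.14882698887937662
```

```bash
python3 - <<'E'
import cv2
p=cv2.imread("pics/b_top.png")[240:280,440:545]; cv2.imwrite("pics/b_crop.png",cv2.resize(p,None,fx=7,fy=7,interpolation=cv2.INTER_CUBIC))
E
```

```text
(no output)
```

View pics/b_crop.png

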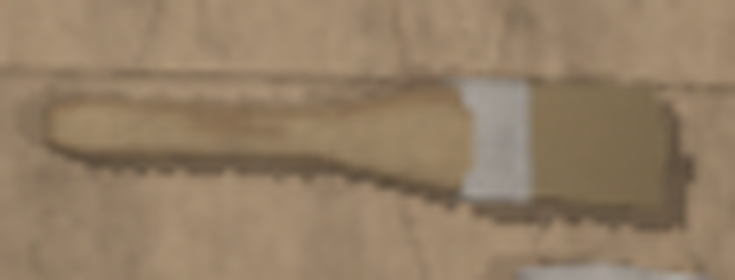

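Two points from the crop:
- **Shape:** the wooden shoulder tapers until crop column 462. The straight metal ferrule spans 462–530, which is brush y of about -30 to -52 mm.
- **Grip:** I'll take it there, at brush y = -41 mm, where the width is constant.

```bash
cat >> h.py <<'E'
P2=D(27); HB=np.array([.012,1,0]);HB/=np.linalg.norm(HB); G3=HB*np.sin(P2)-Z*np.cos(P2); S2=np.array([.4694,-.241,0])-.041*HB
TF=pocket_t(1,P2)
E
python3 - <<'E'
from h import *
for k in(0,.05,.1,.2): print([planner.ik(*pose(np.array([*C[:2],.137+k]),Z,TF,s,.005)) is not None for s in(1,-1)])
for k in(.03,.08): print("ret",[planner.ik(*pose(np.array([*C[:2],.137])-k*TF,Z,TF,s,.005)) is not None for s in(1,-1)])
r.move_gripper(.05,50)
go(S2+Z*.12,-HB,G3,0); st("above")
go(S2+Z*.035,-HB,G3,0,"line",max_speed=.12)
print(go(S2-Z*.002,-HB,G3,0,"line",max_speed=.03,contact_N=4)); st("touch")
r.line_to(np.array(telemetry.current_tcp_pos())+[0,0,.003],max_speed=.03)
r.move_gripper(0,60); st("closed"); print(telemetry.current_grasp_force())
r.line_to(np.array(telemetry.current_tcp_pos())+[0,0,.25],max_speed=.15); st("up")
p,d=optics.capture("scene"); cv2.imwrite("pics/u2.png",p)
E
```

```text
[True, True]
[True, True]
[True, True]
[True, True]
ret [True, True]
ret [True, True]
above t 14.0 tcp [ 0.4687 -0.282   0.1202] gap 0.0499 F [ 0.3 -0.6  0.8] j [-0.84  0.66  0.15  1.41  0.31  0.69]
True
touch t 15.9 tcp [ 0.4691 -0.2817  0.0009] gap 0.05 F [ 0.7 -0.3  4.2] j [-0.84  0.77  0.01  1.17  0.31  0.69]
closed t 16.5 tcp [ 0.4689 -0.2817  0.0039] gap 0.0373 F [-0.8 -0.8  3.5] j [-0.84  0.77  0.02  1.18  0.31  0.69]
59.76797819137573
up t 18.3 tcp [ 0.4687 -0.2815  0.2532] gap 0.0371 F [-0.6 -0.5 -0.2] j [-0.84  0.61  0.4   1.72  0.31  0.69]
```

View pics/u2.png

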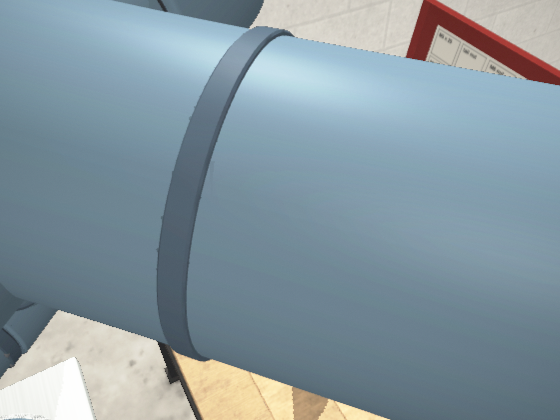

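Contact came at TCP z≈1 mm and the gap closed at 37 mm, so the brush is gripped. The arm hides the view. I'll swing to handle-down above the pocket.

```bash
python3 - <<'E'
from h import *
pt=np.array([*C[:2],.30])
try: go(pt,Z,TF,.0035,"line",max_speed=.12); print("line")
except r.PlanningError as e: print(e); go(pt,Z,TF,.0035)
st("above pocket"); print(telemetry.current_grasp_force())
for c in("scene","top"):
    p,d=optics.capture(c); cv2.imwrite(f"pics/a_{c}.png",p)
    X,uv=cloud(c,d); k=(np.linalg.norm(X[:,:2]-C[:2],axis=1)<.035)&(X[:,2]>.14)&(X[:,2]<.29); s=X[k]
    print(c,len(s))
    for z in np.arange(.15,.29,.01):
        q=s[abs(s[:,2]-z)<.005]
        if len(q)>3: e=q-C; print(round(z,3),len(q),"x",np.round([(e@XV).min(),(e@XV).max()],4),"y",np.round([(e@YV).min(),(e@YV).max()],4))
E
```

```text
line
above pocket t 20.8 tcp [ 0.5    -0.0127  0.2988] gap 0.0371 F [-0.8 -0.6 -0.8] j [ 0.41  0.14 -0.51  0.79 -1.1   1.43]
60.15753149986267
scene 619
0.17 24 x [-0.0008  0.0085] y [-0.0087  0.0048]
0.18 44 x [-0.0013  0.0091] y [-0.0092  0.0058]
0.19 45 x [-0.0016  0.0089] y [-0.0097  0.0037]
0.2 48 x [-0.0031  0.0089] y [-0.0091  0.0069]
0.21 46 x [-0.0016  0.0084] y [-0.0089  0.0057]
0.22 46 x [-0.0011  0.0082] y [-0.0094  0.0049]
0.23 50 x [-0.0021  0.0083] y [-0.0087  0.0042]
0.24 53 x [-0.003  0.008] y [-0.0088  0.0057]
0.25 40 x [-0.0021  0.008 ] y [-0.0103  0.0073]
0.26 53 x [-0.0026  0.0081] y [-0.0121  0.0087]
0.27 61 x [-0.0033  0.0082] y [-0.0145  0.0101]
0.28 71 x [-0.0025  0.0087] y [-0.0166  0.0135]
top 190
0.18 12 x [-0.0029  0.0002] y [-0.0079  0.0075]
0.19 17 x [-0.0037  0.0055] y [-0.0091  0.0079]
0.2 12 x [-0.003   0.0031] y [-0.0068  0.0077]
0.21 14 x [-0.0032 -0.0002] y [-0.0079  0.0071]
0.22 15 x [-0.0034  0.0051] y [-0.0083  0.0075]
0.23 15 x [-0.0037  0.003 ] y [-0.0068  0.0072]
0.24 13 x [-0.0036  0.0001] y [-0.0085  0.0066]
0.25 12 x [-0.004  -0.0025] y [-0.0059  0.0064]
0.26 14 x [-0.0047 -0.0028] y [-0.0081  0.0091]
0.27 22 x [-0.0052 -0.003 ] y [-0.0128  0.0116]
0.28 20 x [-0.0053 -0.0035] y [-0.0129  0.0126]
```

View pics/a_scene.png

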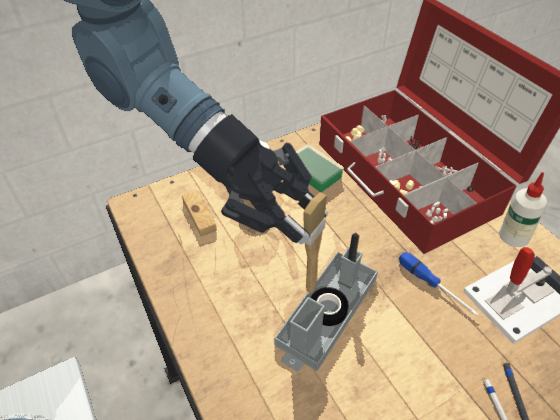

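The brush hangs vertical, handle down, over the pocket. Its butt is at about (311,290) in the image and z≈0.166 as expected, but it sits +2.6 mm along caddy x. I'll correct that and lower it with a contact guard.

```bash
python3 - <<'E'
from h import *
c=C-.0026*XV+.0005*YV
go(c+Z*.24,Z,TF,.0035,"line",max_speed=.1)
print(go(c+Z*.155,Z,TF,.0035,"line",max_speed=.08,contact_N=6)); st("mid")
print(go(c+Z*.134,Z,TF,.0035,"line",max_speed=.025,contact_N=4)); st("bottom; expect tcp z .1369")
E
```

```text
False
mid t 22.8 tcp [ 0.4995 -0.0097  0.1539] gap 0.0373 F [ 0.2 -0.5 -0.2] j [ 0.42  0.34 -0.71  0.41 -1.1   1.45]
True
bottom; expect tcp z .1369 t 23.5 tcp [ 0.4992 -0.0101  0.138 ] gap 0.0371 F [-1.3  0.1  3.4] j [ 0.42  0.37 -0.72  0.37 -1.1   1.45]
```

```bash
python3 - <<'E'
from h import *
r.move_gripper(.055); st("open")
r.line_to(np.array(telemetry.current_tcp_pos())-.09*TF,max_speed=.1)
r.line_to(np.array(telemetry.current_tcp_pos())+[0,0,.12],max_speed=.15); r.sleep(.5); st("away")
for cam in("scene","top"):
    p,d=optics.capture(cam); cv2.imwrite(f"pics/f_{cam}.png",p)
    X,uv=cloud(cam,d); s=X[(np.linalg.norm(X[:,:2]-C[:2],axis=1)<.045)&(X[:,2]>.1)&(X[:,2]<.2)]
    print(cam,len(s),"top",s[:,2].max())
    for z in np.arange(.11,.19,.02):
        q=s[abs(s[:,2]-z)<.006]
        if len(q)>3: e=q-C; print(round(z,3),len(q),"x",np.round([(e@XV).min(),(e@XV).max()],4),"y",np.round([(e@YV).min(),(e@YV).max()],4))
    for t in("marker","tape_roll","wood_block","garnet_jar"): print(t,[np.round(x["rect"],1).tolist() for x in optics.spot_in(cam,t)[:1]])
a=cv2.imread("pics/f_scene.png"); cv2.imwrite("pics/f_both.png",np.hstack([cv2.resize(a[180:390,180:400],(400,382)),cv2.resize(cv2.imread("pics/f_top.png")[130:300,290:460],(382,382))]))
E
```

```text
open t 23.8 tcp [ 0.4984 -0.0101  0.1371] gap 0.0552 F [-0.2  0.8 -0.1] j [ 0.42  0.37 -0.73  0.37 -1.1   1.45]
away t 26.3 tcp [0.4614 0.0608 0.2976] gap 0.0551 F [-0.5 -0.6  0.2] j [ 0.6   0.26 -0.37  1.18 -1.08  1.84]
scene 748 top 0.18978858128526271
0.11 47 x [-0.0098  0.0002] y [-0.0206  0.004 ]
0.13 89 x [-0.0148 -0.0008] y [-0.0254  0.0093]
0.15 110 x [-0.0157 -0.0027] y [-0.0265  0.0099]
0.17 95 x [-0.0172 -0.0055] y [-0.029   0.0079]
marker [[353.8, 247.5, 9.8, 25.3]]
tape_roll [[331.7, 308.0, 35.2, 39.7]]
wood_block [[201.2, 219.1, 33.7, 35.7]]
garnet_jar [[252.4, 166.3, 34.5, 52.5]]
top 273 top 0.18988136683851553
0.11 8 x [-0.0141 -0.0115] y [-0.0117  0.006 ]
0.13 21 x [-0.0154 -0.0057] y [-0.0246  0.01  ]
0.15 36 x [-0.016  -0.0056] y [-0.0252  0.0096]
0.17 24 x [-0.0172 -0.0153] y [-0.0272  0.008 ]
marker [[355.7, 172.5, 11.0, 18.8]]
tape_roll [[366.7, 208.7, 32.8, 34.3]]
wood_block [[209.9, 259.6, 54.7, 19.8]]
garnet_jar [[195.2, 186.8, 43.0, 39.6]]
```

View pics/f_both.png

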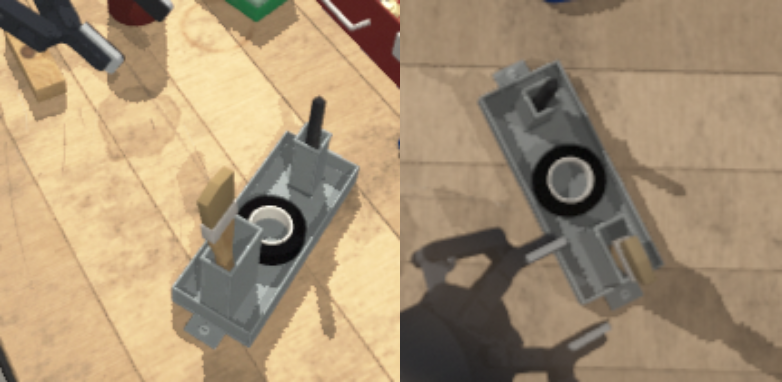

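The brush stands bristles-up in the pocket, with its top at z≈0.19, so the butt is on the floor. It leans about 4° within the pocket's clearance. The gripper is clear and the bystanders haven't moved.

```bash
python3 -c "
from h import *
print(job.hand_in())"
```

```text
the job is handed in; nothing more can be done
None
```

The chip brush is back in its pocket, standing handle-down with bristles up and released, leaning about 4° within the clearance; the bystanders did not visibly move, and I handed the job in at about 26 s of the 64 s limit.

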